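# Unscrew the drain plug of a pump housing

## Robot

A 6-joint arm with a two-finger parallel gripper is mounted at the origin on a cart in front of the work surface, level with it; the furniture and walls round the work are solid. World frame = base frame: x ahead of the robot, y to its left, z up, the work surface at z = 0. Lengths are in mm, angles in rad, forces in N, time in s.
With the tool pointing down it reaches from about 350 to 975 mm from the base axis. Payload 7.1 kg.
Tool frame: the origin (TCP) lies on the front face of the gripper's body, between the roots of the fingers; the fingertips stand 80 mm ahead of it and the grasp point (between the pads) lies 61 mm ahead of it; z points along the fingers, y is the line along which they close (so a half turn about z gives the same grasp; the last joint's range is limited). The gripper opens to 88 mm and grips with 3 to 60 N. Pads are 20 mm wide; open, the fingers measure 115 mm over their backs; the gripper's body (75 mm by 178 mm) begins 61 mm behind the grasp point.
Start: joints at [-1.268, 0.423, 1.63, -0, 1.089, -0.019], TCP at [197.689, -592.895, 302.675] pointing down, gripper open.
Joint ranges: [-3, 3], [-0.9, 2.11], [0.09, 2.58], [-1.31, 4.45], [0.11, 2.69], [-2.54, 2.54]. Speed limits (rad/s): [2.39, 2.39, 3.01, 3.14, 3.14, 3.14].

## Interface

Orientations are given as a rotation vector (axis times angle).
In Python, from workcell import readout, vision, close_job gives the robot as it stands.
- The arm moves only by the tool servo_tool, never from a script. Its argument "plan" is a list that holds one entry, the list of rows, each a list of 7 numbers: the gripper command: -1 is fully open, 1 is shut, values between are in proportion, then the shift along the world's x, y, z in units of 40 mm (1.0 is 40 mm), then the turn, a rotation vector about the world's x, y, z in units of 5 degrees (1.0 is 5 degrees). A call has 1 to 5 rows; each row shifts and turns the commanded pose from where the row before left it; what a row does not reach is not made up. A row lasts 1/12 s, in which the tool goes at most 41.7 mm and 7.16 degrees, less where a joint would pass 70% of its speed; a pose out of reach is approached as far as the arm can. A call is refused whole if a number of a shift passes 1 or a number of a turn 1, either way. A call with a gripper value outside its range is refused whole. The fingers move at their own pace and stop on an object; the grip force is fixed at half the most. Time passes only in rows, so rows that do not move let the fingers close. It gives the time, the measured TCP pose, the force, the opening and the grip force at its end, in the units of the state.
- readout.get_obs(): the state, without advancing time (a new reading comes with each control period).
- vision.get_image(name): name is "side" or "top" or "wrist"; returns the picture (400x640x3 uint8, red, green, blue); there is no depth.
- vision.camera_params(name): a dict with "fx", "fy", "cx", "cy" (pixels), "rvec" (rotation vector, rad) and "tvec" (3), from world to camera coordinates, as OpenCV has them; the wrist camera has in their place "hand_eye" (4x4, takes a point from camera to tool coordinates, whose origin is the TCP and whose axes are the flange's). Camera axes: x right, y down, z forward; pixel columns grow to the right and rows downward; lengths in mm; the calibration is good to about 2 mm. A picture is of the moment at which its call begins: read the wrist's pose just before it. camera_params takes no time and is no camera call.
- close_job(): hands the job in; it is judged then, once.
The state is a dict: "t": time; "qpos": joint angles; "qvel": joint speeds; "joint_torque": joint torques, N m; "ee_pos": TCP position; "orientation": TCP orientation; "ft_force": force on the tool from outside, world axes, zero at the start; "moment": the same for the moment, N m; "width": finger opening in mm; "grasp_force": force on a finger pad.
Only numpy, scipy, OpenCV 4.12 (cv2) and the standard library are available. Lean on these libraries where they do the work, as an engineer would, in place of code of your own. Each camera call takes 0.05 s, during which the arm holds its last target. There are 200 camera calls.

## Task

Swing the keeper on top of the pump housing well aside (either way, about a quarter turn) and leave it there, then unscrew the hexagon plug from the horizontal neck, draw it clear and lay it in the parts tray, letting go only once it is down in the tray. Do not shift or tip the primer tin, the dropper bottle or the sanding block.

Things in the scene. Friction and masses are not known exactly. Their poses are not given: they have to be found in the camera images.
- pump_housing: Fixed aluminium housing, foot 110 x 120 mm, body 70 x 80 mm (x -25 to +45) and 133 mm high. Origin: centre of its underside; x from the neck into the housing, y left (to one facing along x), z up. A round neck, 48 mm outer diameter (root flange 66), leaves the body towards -x, its axis level (along x), 105 mm above the table, its mouth at x = -63 mm.
- neck_mouth (a point): Centre of the neck's mouth, on the neck's axis. Coarse, oiled right-hand thread: the plug unscrews anticlockwise for one who looks at its head (its top goes towards the housing's +y) and moves out about 0.8 mm per 10 degrees, easily. It lets go after 95 degrees, can then be drawn straight out up to 145 degrees (best at 120: two swings of 60); near 148 degrees is a stop.
- plug: Loose steel plug, about 140 g, screwed home at the start. Origin: centre of its hexagon head, 24 mm across flats, 24 mm long along x (x points to the shank, into the neck). At the start: on the neck's axis, 16.5 mm outside the mouth, top and bottom flats level (normals along z), so opposite flats can be gripped with the tool square to the axis and leaned 30 degrees to either side of vertical.
- plug_lugs (a point): On the plug's axis, 36 mm from the head's centre, midway between the two thread lugs: 5 mm thick, 33 mm across. They leave the neck when the plug has come out 25 mm from home.
- plug_end (a point): Inner end of the plug's shank, 52 mm from the head's centre. Behind the head come a collar of 40 mm diameter, 4 mm thick, and the shank of 22.4 mm diameter, 36 mm long, about 1 mm slack in the neck all round (the head may droop 1 to 2 mm); all is out of the neck when the plug has come out 36 mm from home.
- keeper (a joint): Swing keeper, dark steel arm on a vertical pin on the housing's top; stays where it is left (pushing takes about 1 N). 0: along the neck, over the plug's head; positive: clockwise seen from above (towards the housing's +y), up to 1.75 rad either way. Starts within 0.35 rad of 0, in the way of gripping and drawing the plug; aside beyond 1 rad either way.
- keeper_pivot (a point): On the keeper's pin axis, at the mid height of its arm (137.5 mm above the table), 58 mm behind the neck's mouth.
- keeper_tip (a point): On the keeper arm, 85 mm from the pin, at the arm's mid height. The arm is 18 mm wide, 7 mm thick (134 to 141 mm above the table) and ends 97 mm from the pin, in a 24 mm wide lip, 6 mm thick, that hangs down to 105 mm above the table in front of the plug's head.
- parts_tray: Fixed open steel tray, 125 x 165 mm outside (x, y), 22 mm high, wall and floor 4 mm. Origin: centre of its underside on the table, z up.
- primer_tin: Bystander: paint tin, 78 mm diameter, 78 mm high, loose. Origin: centre of its underside.
- dropper_bottle: Bystander: dropper bottle, 33 mm diameter, 102 mm high, loose, stands beside the housing. Origin: centre of its underside.
- sanding_block: Bystander: sanding block, 62 x 110 x 45 mm, loose, beside the housing. Origin: centre of its underside.
Not all that is in view belongs to the job. What is meant by the plug is not green or purple, and is the smaller of those in its own colour.

How it is judged:
By the outcome, as a careful person would: the job done as asked, in the order asked, and still so for the second after the job is handed in, with the robot touching nothing.
It also fails if it takes over 58 s, if anything falls off the work surface, if the arm or the gripper's body presses on something with over 40 N, if the wrist force passes 120 N, or if a joint passes its speed limit or range.

## Working session

There is one attempt and no reset: what is moved stays moved. The work goes in short steps, Python scripts to look and compute and a tool call to move; the robot and the scene stay as the last step left them, time stands still between calls to the robot, and variables do not carry over. Pictures are saved under pics/ and viewed, at most 10 in all, crops included, and the job is handed in when it is done.

Besides the shell and the picture viewer there is one more tool, called after ">>>" by a JSON object that holds its "api" and its "payload", one argument or row to a line. servo_tool: Moves the arm, as the interface text tells. Its arguments: {"type":"object","properties":{"plan":{"type":"array"}},"required":["plan"]}

```bash
ls; mkdir -p pics
cat > h.py <<'E'
import numpy as np, cv2
from workcell import readout, vision
from scipy.spatial.transform import Rotation as R
def cam(n,obs=None):
    p=vision.camera_params(n); K=np.array([[p['fx'],0,p['cx']],[0,p['fy'],p['cy']],[0,0,1.]])
    if 'hand_eye' in p:
        T=np.eye(4);T[:3,:3]=R.from_rotvec(obs['orientation']).as_matrix();T[:3,3]=obs['ee_pos']
        W=np.linalg.inv(T@np.array(p['hand_eye'])); return K,W[:3,:3],W[:3,3]
    return K,R.from_rotvec(np.ravel(p['rvec'])).as_matrix(),np.ravel(p['tvec'])
def proj(c,X): 
    K,r,t=c; q=(np.atleast_2d(X)@r.T+t)@K.T; return q[:,:2]/q[:,2:]
def ray(c,uv):
    K,r,t=c; d=r.T@np.linalg.inv(K)@np.array([uv[0],uv[1],1.]); return -r.T@t,d/np.linalg.norm(d)
def onz(c,uv,z):
    o,d=ray(c,uv); return o+d*(z-o[2])/d[2]
def tri(c1,u1,c2,u2):
    A=[];b=[]
    for o,d in (ray(c1,u1),ray(c2,u2)):
        P=np.eye(3)-np.outer(d,d);A.append(P);b.append(P@o)
    return np.linalg.lstsq(np.vstack(A),np.hstack(b),rcond=None)[0]
def snap(n,f):
    im=vision.get_image(n); cv2.imwrite('pics/'+f,im[:,:,::-1]); return im
E
python3 - <<'E'
from h import *
o=readout.get_obs();print(o['t'],o['ee_pos'],o['orientation'],o['width'])
a=snap('top','top0.png');b=snap('side','side0.png')
for n in('top','side'):
    c=cam(n);print(n,c[0][0,0],-c[1].T@c[2],c[1][2])
E
```

```text
pics
0.0 [ 197.54282461 -592.50673225  301.92325969] [-3.09955136e+00 -5.03056120e-01  3.50217666e-04] 87.82892417025647
top 411.9002570855561 [ 451.68166456    4.8720418  1225.51490429] [ 0.12919289  0.0056966  -0.99160312]
side 391.06939440993244 [158.8566691  707.39542405 427.93478677] [ 0.49838743 -0.78098883 -0.37638598]
```

View pics/top0.png

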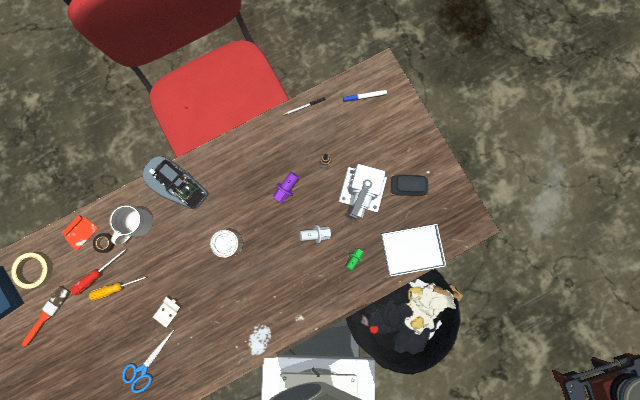

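View pics/side0.png

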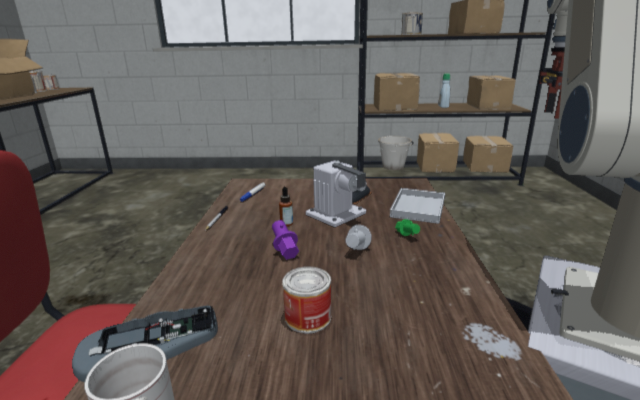

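The top view shows the housing near (362,188) with its keeper pointing down and slightly left. The tray is at (413,250), the sanding block at (409,185), the dropper at (326,160), the tin at (225,243), and a decoy silver plug at (315,234). Next I'll zoom in and measure.

Run:
```python
from h import *
a=cv2.imread('pics/top0.png');b=cv2.imread('pics/side0.png')
A=cv2.resize(a[140:290,300:460],None,fx=5,fy=5,interpolation=2)[:375+225]
B=cv2.resize(b[150:230,270:400],None,fx=6,fy=6,interpolation=2)
cv2.imwrite('pics/topc.png',A[:600]);cv2.imwrite('pics/sidec.png',B)
c=cam('top')
for n,uv,z in [('house',(365,185),133),('tray',(413,250),22),('sand',(409,185),45),('drop',(326,158),102),('tin',(225,243),78),('decoy',(315,234),12),('green',(355,259),10)]:
    print(n,onz(c,uv,z).round())
```

```text
house [ 628. -113.  133.]
tray [ 459. -266.   22.]
sand [ 646. -250.   45.]
drop [707.  -7. 102.]
tin [465. 267.  78.]
decoy [499.  19.  12.]
green [ 429. -100.   10.]
```

View pics/topc.png

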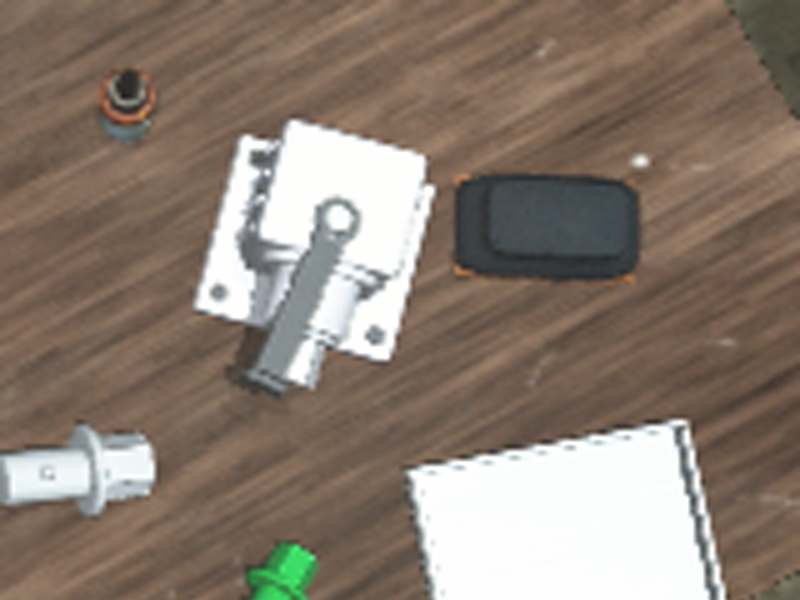

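View pics/sidec.png

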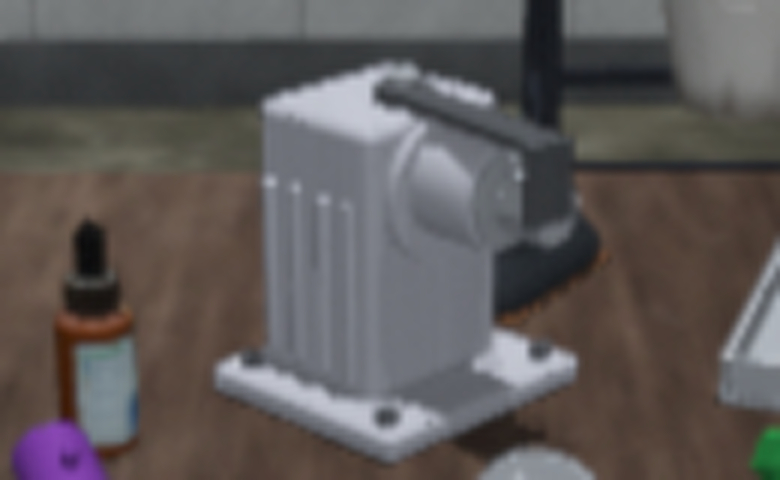

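Run:
```python
from h import *
c=cam('top');s=cam('side')
f=lambda u,v:(300+u/5,140+v/5)
g=lambda u,v:(270+u/6,150+v/6)
top=np.array([onz(c,f(*p),133) for p in [(292,118),(428,158),(392,278),(262,240)]]);print(top.round())
foot=np.array([onz(c,f(*p),10) for p in [(435,185),(390,360),(195,310)]]);print(foot.round())
def ang(d):return np.degrees(np.arctan2(d[1],d[0])).round(1)
print(ang(top[1]-top[2]),ang(top[0]-top[3]),ang(foot[0]-foot[1]),'y:',ang(top[0]-top[1]),ang(top[3]-top[2]),ang(foot[2]-foot[1]))
piv=onz(c,f(338,217),141);lip=onz(c,f(268,374),141);print('piv',piv,'lip',lip,ang(piv-lip),np.linalg.norm(piv-lip))
print('pivtri',tri(c,f(338,217),s,g(398,90)), 'tiptri',tri(c,f(268,378),s,g(560,145)))
print('head',onz(c,f(310,385),117))
a=vision.get_image('top')
hsv=cv2.cvtColor(a,cv2.COLOR_RGB2HSV);m=((hsv[...,2]>200)&(hsv[...,1]<40)).astype(np.uint8);m[:215]=0;m[:,:375]=0;m[290:]=0;m[:,455:]=0
r=cv2.minAreaRect(cv2.findNonZero(m));print(r)
print('tray',[onz(c,p,22).round() for p in cv2.boxPoints(r)],onz(c,r[0],22))
o=readout.get_obs();print(R.from_rotvec(o['orientation']).as_matrix().round(3))
print(vision.camera_params('wrist')['hand_eye'])
```

```text
[[ 686.  -95.  133.]
 [ 666. -168.  133.]
 [ 601. -149.  133.]
 [ 619.  -80.  133.]]
[[ 674. -192.   10.]
 [ 568. -166.   10.]
 [ 595.  -50.   10.]]
-16.1 -12.8 -13.9 y: 74.7 74.9 77.0
piv [ 631.5298809  -119.28853501  141.        ] lip [546.65563015 -83.23460072 141.        ] -23.0 92.2145575254447
pivtri [ 634.02018337 -118.91785019  136.3933861 ] tiptri [543.99923816 -84.01525748 136.86316789]
head [ 543.39264926 -107.90546466  117.        ]
((415.6922912597656, 259.4615478515625), (64.32609558105469, 56.4814453125), 78.69007110595703)
tray [array([ 505., -175.,   22.]), array([ 541., -337.,   22.]), array([ 361., -371.,   22.]), array([ 326., -213.,   22.])] [ 432.3886503  -274.00986644   22.        ]
[[ 0.949  0.316 -0.   ]
 [ 0.316 -0.949  0.001]
 [ 0.    -0.001 -1.   ]]
[[-7.59220262e-05 -9.69314552e-01 -2.45823704e-01  6.77906852e+01]
 [ 9.99999914e-01  2.64642905e-05 -4.13199541e-04  5.50336842e-02]
 [ 4.07025878e-04 -2.45823714e-01  9.69314467e-01 -8.16524204e+01]
 [ 0.00000000e+00  0.00000000e+00  0.00000000e+00  1.00000000e+00]]
```

>>> {"api": "servo_tool", "payload": {
  "plan": [
    [[1,0.64,0.8,0,0,0,-0.47],[1,0.64,0.8,0,0,0,-0.47],[1,0.64,0.8,0,0,0,-0.47],[1,0.64,0.8,0,0,0,-0.47],[1,0.64,0.8,0,0,0,-0.47]]
  ]
}}

```text
t: 0.57
ee_pos: [326.3, -431.3, 302.5]
orientation: [-3.136, -0.179, 0.0]
ft_force: [1.1, -1.0, 0.3]
width: 58.0
grasp_force: 0.0
```

>>> {"api": "servo_tool", "payload": {
  "plan": [
    [[1,0.64,0.8,0,0,0,-0.47],[1,0.64,0.8,0,0,0,-0.47],[1,0.64,0.8,0,0,0,-0.47],[1,0.64,0.8,0,0,0,-0.47],[1,0.64,0.8,0,0,0,-0.47]]
  ]
}}

```text
t: 0.98
ee_pos: [454.5, -271.1, 302.7]
orientation: [3.138, -0.142, -0.0]
ft_force: [0.2, -0.8, 0.3]
width: 24.7
grasp_force: 0.0
```

>>> {"api": "servo_tool", "payload": {
  "plan": [
    [[1,0.64,0.8,0,0,0,-0.47],[1,0.64,0.8,0,0,0,-0.47],[1,0.64,0.8,0,0,0,-0.47],[1,0.64,0.8,0,0,0,-0.47],[1,0.1,0.3,0,0,0,0]]
  ]
}}

```text
t: 1.4
ee_pos: [563.1, -129.3, 302.7]
orientation: [-3.116, 0.394, -0.003]
ft_force: [-0.5, 0.9, 0.3]
width: 0.1
grasp_force: 0.0
```

>>> {"api": "servo_tool", "payload": {
  "plan": [
    [[1,0,0,0,0,0,0],[1,0,0,0,0,0,0]]
  ]
}}

```text
t: 1.57
ee_pos: [559.7, -132.5, 302.2]
orientation: [3.117, -0.392, -0.002]
ft_force: [-0.0, 0.1, 0.1]
width: 0.4
grasp_force: 0.0
```

Run:
```python
from h import *
o=readout.get_obs();print(o['t'],o['ee_pos'],o['qpos'],o['width']);print(R.from_rotvec(o['orientation']).as_matrix().round(3))
snap('wrist','w1.png');np.save('o1.npy',np.r_[o['ee_pos'],o['orientation']])
c=cam('wrist',o);print(proj(c,[[560,-100,105],[632,-119,141],[547,-83,141]]))
```

```text
1.5667 [ 559.67080786 -132.46030961  302.19458774] [-2.52926253e-01  3.51445402e-01  1.74209943e+00 -4.77048878e-04
  1.04930106e+00  1.56803250e+00] 0.431872280815179
[[ 0.969 -0.247 -0.001]
 [-0.247 -0.969 -0.   ]
 [-0.001  0.    -1.   ]]
[[278.60130616 204.06699481]
 [270.91294066 110.07105088]
 [255.892169   239.25271524]]
```

View pics/w1.png

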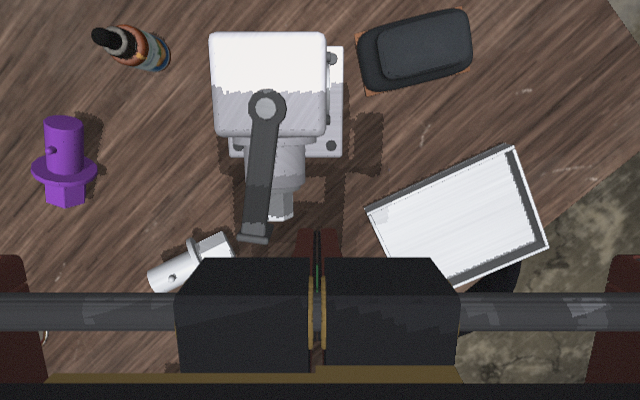

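The wrist view shows the pivot at (266,107), the keeper lip at (254,238), and the plug head's free end and right flank near (293,215). The housing is aligned with the image columns.

Run:
```python
from h import *
v=np.load('o1.npy');o=dict(ee_pos=v[:3],orientation=v[3:]);c=cam('wrist',o)
P=onz(c,(266,107),141);L=onz(c,(254,238),138);print('piv',P,'lip',L,np.linalg.norm(P-L))
A=[onz(c,p,133) for p in [(217,135),(326,136),(209,35),(326,35)]];print(np.round(A),[np.degrees(np.arctan2(*(a-b)[1::-1])) for a,b in [(A[0],A[1]),(A[2],A[3])]])
ex=np.array([.969,-.248]);ey=np.array([.248,.969])
for n,u,z in [('neckR',(305,180),105),('headR',(293,215),105),('headend',(285,220),112)]:
    q=onz(c,u,z)[:2]-P[:2];print(n,q@ex,q@ey)
q=L[:2]-P[:2];print(q@ex,q@ey)
top=cam('top');print('pivtri',tri(c,(266,107),top,(367.6,183.4)),'liptri',tri(c,(254,238),top,(353.2,215.2)))
T=np.array([onz(c,u,22) for u in [(512,145),(548,247),(367,209)]]);print('tray',T.round())
```

```text
piv [ 634.70506966 -116.39261706  141.        ] lip [547.31560803 -81.12202298 138.        ] 94.28644022237059
[[ 625.  -77.  133.]
 [ 606. -150.  133.]
 [ 688.  -92.  133.]
 [ 669. -166.  133.]] [np.float64(75.15525978354887), np.float64(75.68098588039109)]
neckR -56.46627703710921 -24.316262502588454
headR -85.75669918366361 -14.23297608026995
headend -87.82839057628377 -8.217135918910138
-93.42749564705151 12.504619173864917
pivtri [ 632.71582192 -117.90149587  145.0611083 ] liptri [546.51842817 -81.73343013 137.53624897]
tray [[ 542. -332.   22.]
 [ 421. -357.   22.]
 [ 512. -175.   22.]]
```

>>> {"api": "servo_tool", "payload": {
  "plan": [
    [[1,0,0,-0.8,0,0,0],[1,0,0,-0.8,0,0,0],[1,0,0,-0.58,0,0,0],[1,0,0,0,0,0,0]]
  ]
}}

```text
t: 1.95
ee_pos: [556.5, -133.9, 211.2]
orientation: [-3.115, 0.398, 0.013]
ft_force: [-1.9, -0.7, 1.1]
width: 0.4
grasp_force: 0.0
```

>>> {"api": "servo_tool", "payload": {
  "plan": [
    [[1,0.064,0.234,0,0,0,0],[1,0.064,0.234,0,0,0,0],[1,0.038,0.214,0,0,0,0],[1,0.038,0.214,0,0,0,0]]
  ]
}}

```text
t: 2.28
ee_pos: [569.3, -96.5, 217.3]
orientation: [3.116, -0.395, 0.005]
ft_force: [0.6, -1.8, -0.1]
width: 0.5
grasp_force: 0.6
```

>>> {"api": "servo_tool", "payload": {
  "plan": [
    [[1,0.11,0.23,0,0,0,0],[1,0.11,0.23,0,0,0,0],[1,0.18,0.19,0,0,0,0],[1,0.18,0.19,0,0,0,0]]
  ]
}}

```text
t: 2.62
ee_pos: [592.1, -62.3, 215.7]
orientation: [3.117, -0.394, 0.0]
ft_force: [0.4, -0.9, 0.5]
width: 0.7
grasp_force: 0.5
```

>>> {"api": "servo_tool", "payload": {
  "plan": [
    [[1,0.22,0.13,0,0,0,0],[1,0.22,0.13,0,0,0,0],[1,0.166,0.046,0,0,0,0],[1,0.166,0.046,0,0,0,0],[1,0,0,0,0,0,0]]
  ]
}}

```text
t: 3.03
ee_pos: [623.8, -49.1, 215.4]
orientation: [-3.116, 0.395, -0.002]
ft_force: [0.1, -0.2, 0.1]
width: 0.3
grasp_force: 0.0
```

>>> {"api": "servo_tool", "payload": {
  "plan": [
    [[1,-0.1,-0.25,0.3,0,0,0],[1,-0.1,-0.2,0.8,0,0,0],[-1,-0.5,-0.3,0.6,0,0,0],[-1,-0.5,-0.3,0.5,0,0,0],[-1,-0.35,-0.19,0,0,0,0]]
  ]
}}

```text
t: 3.45
ee_pos: [560.3, -100.9, 308.4]
orientation: [3.116, -0.397, 0.01]
ft_force: [0.7, -0.4, 0.3]
width: 16.9
grasp_force: 0.0
```

>>> {"api": "servo_tool", "payload": {
  "plan": [
    [[-1,0,0,0,0,0,0],[-1,0,0,0,0,0,0],[-1,0,0,0,0,0,0],[-1,0,0,0,0,0,0]]
  ]
}}

```text
t: 3.78
ee_pos: [560.7, -98.9, 303.1]
orientation: [-3.116, 0.395, 0.001]
ft_force: [0.3, -0.1, -0.9]
width: 43.5
grasp_force: 0.0
```

Run:
```python
from h import *
o=readout.get_obs();print(o['t'],o['ee_pos'],o['width'])
im=snap('wrist','w2.png');np.save('o2.npy',np.r_[o['ee_pos'],o['orientation']])
c=cam('wrist',o);p=proj(c,[[561.8,-98.5,117],[634,-117,141]]);print(p)
u,v=p[0].astype(int);cr=im[max(0,v-150):v+80,u-120:u+120];print(max(0,v-150),u-120);cv2.imwrite('pics/w2c.png',cv2.resize(cr[:,:,::-1],None,fx=2.5,fy=2.5)[:600])
```

```text
3.7833 [560.72119789 -98.85422669 303.11887927] 43.45254604778202
[[316.65896471 197.22667249]
 [316.490111    96.6556458 ]]
47 196
```

View pics/w2c.png

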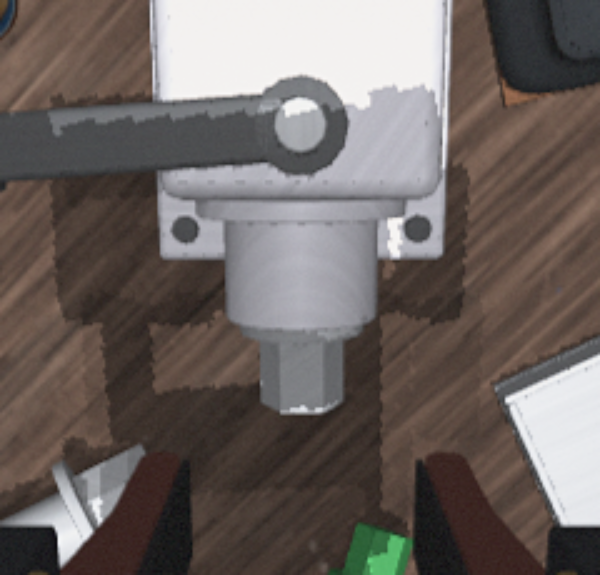

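>>> {"api": "servo_tool", "payload": {
  "plan": [
    [[-1,-0.07,-0.35,0,0.969,-0.248,0],[-1,-0.07,-0.35,-0.2,0.969,-0.248,0],[-1,-0.07,-0.27,-0.4,0.969,-0.248,0],[-1,-0.07,-0.25,-0.43,0.969,-0.248,0],[-1,-0.07,-0.2,-0.5,0.969,-0.248,0]]
  ]
}}

```text
t: 4.25
ee_pos: [547.3, -156.4, 242.1]
orientation: [-2.683, 0.339, -0.079]
ft_force: [0.3, 0.1, -0.2]
width: 81.1
grasp_force: 0.0
```

>>> {"api": "servo_tool", "payload": {
  "plan": [
    [[-1,-0.07,-0.2,-0.5,0.969,-0.248,0],[-1,0,0,0,0,0,0],[-1,0,0,0,0,0,0],[-1,0,0,0,0,0,0]]
  ]
}}

```text
t: 4.58
ee_pos: [544.1, -163.6, 222.4]
orientation: [-2.601, 0.33, -0.086]
ft_force: [0.1, 0.6, 0.5]
width: 88.1
grasp_force: 0.0
```

```bash
cat > st.py <<'E'
from h import *
ex=np.array([.968,-.251,0]);ey=np.array([.251,.968,0])
def st():
    o=readout.get_obs();r=R.from_rotvec(o['orientation']).as_matrix();d=o['ee_pos']-np.array([561.8,-98.5,105])
    print(o['t'],o['ee_pos'].round(1),'housing rel head:',(d@ex).round(1),(d@ey).round(1),d[2].round(1),'w',o['width'])
    z=r[:,2];print('lean',np.degrees(np.arctan2(z@ey,-z[2])).round(1),'zx',(z@ex).round(3),'yx',(r[:,1]@ex).round(3),'q',o['qpos'].round(2),'F',o['ft_force'].round(1),'M',np.round(o['moment'],2))
    return o
E
python3 - <<'E'
from st import *
o=st()
f=lambda n:dict(zip(('ee_pos','orientation'),np.split(np.load(n),2)))
print(tri(cam('wrist',f('o1.npy')),(294,200),cam('wrist',f('o2.npy')),(333.6,195)))
for nm,u1,u2 in [('neckR',(305,180),(196+377/2.5,47+300/2.5))]:
    print(nm,tri(cam('wrist',f('o1.npy')),u1,cam('wrist',f('o2.npy')),u2))
im=snap('wrist','w3.png');c=cam('wrist',o);print(proj(c,[[561.8,-98.5,105],[550.2,-95.5,105],[573.4,-101.5,105]]))
E
```

```text
4.5833 [ 544.1 -163.6  222.4] housing rel head: -0.8 -67.4 117.4 w 88.10036010274224
lean 29.9 zx -0.002 yx 0.001 q [-0.51  0.51  1.79  0.58  1.07  0.97] F [0.1 0.6 0.5] M [-0.12  0.05  0.01]
[ 556.33577352 -111.83840644   94.83312439]
neckR [ 577.49322378 -127.06276005  116.12921903]
[[317.41329934 216.45589016]
 [317.40453856 234.14799327]
 [317.42229247 198.29457883]]
```

View pics/w3.png

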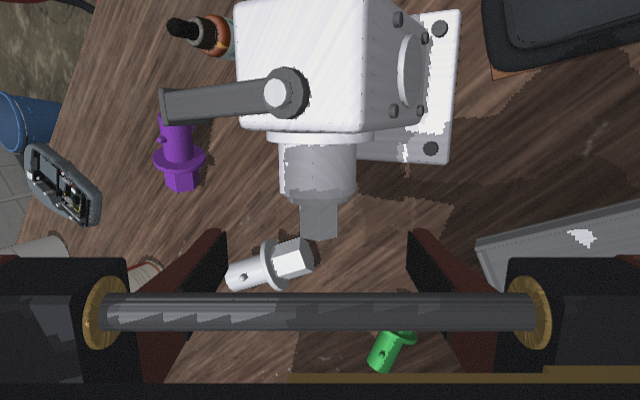

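Head centre is at (319,217), as predicted, and its height agrees with 105 mm. Approaching along the lean.

>>> {"api": "servo_tool", "payload": {
  "plan": [
    [[-1,0.055,0.21,-0.38,0,0,0],[-1,0.055,0.21,-0.38,0,0,0],[-1,0.055,0.21,-0.38,0,0,0],[-1,0.055,0.21,-0.37,0,0,0],[-1,0,0,0,0,0,0]]
  ]
}}

```text
t: 5.05
ee_pos: [552.2, -127.6, 161.2]
orientation: [-2.601, 0.326, -0.084]
ft_force: [-0.0, -0.6, 0.1]
width: 87.7
grasp_force: 0.0
```

>>> {"api": "servo_tool", "payload": {
  "plan": [
    [[1,0,0,0,0,0,0],[1,0,0,0,0,0,0],[1,0,0,0,0,0,0],[1,0,0,0,0,0,0],[1,0,0,0,0,0,0]]
  ]
}}

```text
t: 5.47
ee_pos: [552.7, -130.7, 162.7]
orientation: [-2.6, 0.33, -0.089]
ft_force: [0.8, 0.3, -0.8]
width: 58.3
grasp_force: 0.0
```

>>> {"api": "servo_tool", "payload": {
  "plan": [
    [[1,0,0,0,0,0,0],[1,0,0,0,0,0,0],[1,0,0,0,0,0,0],[1,0,0,0,0,0,0],[1,0,0,0,0,0,0]]
  ]
}}

```text
t: 5.88
ee_pos: [552.3, -130.2, 161.8]
orientation: [-2.6, 0.33, -0.087]
ft_force: [-0.2, 0.1, 0.8]
width: 24.4
grasp_force: 0.1
```

```bash
python3 -c "
from st import *
st()"
```

```text
5.8833 [ 552.3 -130.2  161.8] housing rel head: -1.3 -33.1 56.8 w 24.408804412616316
lean 30.0 zx -0.002 yx 0.001 q [-0.45  0.6   1.83  0.65  0.94  0.92] F [-0.2  0.1  0.8] M [-0.22  0.15 -0.01]
```

>>> {"api": "servo_tool", "payload": {
  "plan": [
    [[1,0,0,0,0,0,0],[1,0,0,0,0,0,0],[1,0,0,0,0,0,0]]
  ]
}}

```text
t: 6.13
ee_pos: [552.3, -130.2, 161.8]
orientation: [-2.6, 0.33, -0.087]
ft_force: [-0.0, -0.2, -0.3]
width: 23.9
grasp_force: 30.0
```

>>> {"api": "servo_tool", "payload": {
  "plan": [
    [[1,0.022,0.1255,0.066,-0.968,0.251,0],[1,0.0236,0.131,0.055,-0.968,0.251,0],[1,0,0,0,0,0,0]]
  ]
}}

```text
t: 6.38
ee_pos: [554.8, -119.1, 167.6]
orientation: [-2.777, 0.349, -0.063]
ft_force: [-0.7, -7.0, -3.5]
width: 24.0
grasp_force: 30.0
```

```bash
python3 -c "
from st import *
o=st();print(o['grasp_force'])"
```

```text
6.3833 [ 554.8 -119.1  167.6] housing rel head: -1.6 -21.7 62.6 w 24.03467494758038
lean 19.7 zx 0.0 yx 0.004 q [-0.37  0.55  1.84  0.46  0.85  1.12] F [-0.7 -7.  -3.5] M [-1.43  0.28 -0.35]
30.019957661352237
```

>>> {"api": "servo_tool", "payload": {
  "plan": [
    [[1,0.0247,0.135,0.043,-0.968,0.251,0],[1,0.0254,0.138,0.031,-0.968,0.251,0],[1,0.026,0.14,0.019,-0.968,0.251,0],[1,0.0263,0.141,0.006,-0.968,0.251,0],[1,0,0,0,0,0,0]]
  ]
}}

```text
t: 6.8
ee_pos: [558.4, -96.5, 170.6]
orientation: [3.115, -0.391, -0.004]
ft_force: [-1.3, -10.8, 2.5]
width: 23.7
grasp_force: 30.1
```

>>> {"api": "servo_tool", "payload": {
  "plan": [
    [[1,0.0263,0.141,-0.006,-0.968,0.251,0],[1,0.026,0.14,-0.019,-0.968,0.251,0],[1,0.0254,0.138,-0.031,-0.968,0.251,0],[1,0,0,0,0,0,0]]
  ]
}}

```text
t: 7.13
ee_pos: [561.4, -80.1, 168.0]
orientation: [2.858, -0.359, -0.054]
ft_force: [-1.5, -6.3, 7.7]
width: 23.6
grasp_force: 30.0
```

>>> {"api": "servo_tool", "payload": {
  "plan": [
    [[1,0.0247,0.135,-0.043,-0.968,0.251,0],[1,0.0236,0.131,-0.055,-0.968,0.251,0],[1,0.022,0.1255,-0.066,-0.968,0.251,0],[1,0,0,0,0,0,0],[1,0,0,0,0,0,0]]
  ]
}}

```text
t: 7.55
ee_pos: [563.9, -65.2, 161.4]
orientation: [2.605, -0.328, -0.097]
ft_force: [0.4, 0.3, 4.7]
width: 23.8
grasp_force: 30.0
```

```bash
python3 -c "
from st import *
o=st();print(o['grasp_force'])"
```

```text
7.55 [563.9 -65.2 161.4] housing rel head: -6.3 32.7 56.4 w 23.83244290267851
lean -29.8 zx -0.005 yx 0.004 q [ 0.06  0.62  1.79 -0.59  1.    2.27] F [0.4 0.3 4.7] M [ 0.06 -0.2   0.06]
29.98697034898214
```

>>> {"api": "servo_tool", "payload": {
  "plan": [
    [[-0.36,0,0,0,0,0,0],[-0.36,0,0,0,0,0,0],[-0.36,0,0,0,0,0,0],[-0.36,0,0,0,0,0,0],[-0.36,0,0,0,0,0,0]]
  ]
}}

```text
t: 7.97
ee_pos: [563.8, -65.7, 161.7]
orientation: [2.601, -0.332, -0.093]
ft_force: [-0.6, -0.0, 0.1]
width: 53.6
grasp_force: 0.0
```

>>> {"api": "servo_tool", "payload": {
  "plan": [
    [[-0.36,-0.032,-0.123,0.066,0.968,-0.251,0],[-0.36,-0.033,-0.128,0.055,0.968,-0.251,0],[-0.36,-0.034,-0.132,0.043,0.968,-0.251,0],[-0.36,-0.035,-0.135,0.031,0.968,-0.251,0]]
  ]
}}

```text
t: 8.3
ee_pos: [559.0, -86.0, 170.1]
orientation: [2.949, -0.374, -0.032]
ft_force: [0.3, 0.2, -0.6]
width: 59.6
grasp_force: 0.0
```

>>> {"api": "servo_tool", "payload": {
  "plan": [
    [[-0.36,-0.036,-0.138,0.019,0.968,-0.251,0],[-0.36,-0.036,-0.139,0.006,0.968,-0.251,0],[-0.36,-0.036,-0.139,-0.006,0.968,-0.251,0],[-0.36,-0.036,-0.138,-0.019,0.968,-0.251,0]]
  ]
}}

```text
t: 8.63
ee_pos: [553.3, -108.6, 170.4]
orientation: [-2.94, 0.373, -0.035]
ft_force: [0.0, 0.3, 0.1]
width: 59.6
grasp_force: 0.0
```

>>> {"api": "servo_tool", "payload": {
  "plan": [
    [[-0.36,-0.035,-0.135,-0.031,0.968,-0.251,0],[-0.36,-0.034,-0.132,-0.043,0.968,-0.251,0],[-0.36,-0.033,-0.128,-0.055,0.968,-0.251,0],[-0.36,-0.032,-0.123,-0.066,0.968,-0.251,0],[-0.36,0,0,0,0,0,0]]
  ]
}}

```text
t: 9.05
ee_pos: [546.9, -130.9, 160.8]
orientation: [-2.596, 0.334, -0.088]
ft_force: [-0.6, -0.4, -0.0]
width: 59.8
grasp_force: 0.0
```

>>> {"api": "servo_tool", "payload": {
  "plan": [
    [[-0.36,0,0,0,0,0,0],[-0.36,0,0,0,0,0,0]]
  ]
}}

```text
t: 9.22
ee_pos: [547.7, -128.8, 161.9]
orientation: [-2.602, 0.33, -0.087]
ft_force: [0.1, 0.0, 1.0]
width: 59.6
grasp_force: 0.0
```

```bash
python3 -c "
from st import *
o=st();im=snap('wrist','w4.png');c=cam('wrist',o)
print(proj(c,np.array([[561.8,-98.5,105]])-4.8*ex))"
```

```text
9.2167 [ 547.7 -128.8  161.9] housing rel head: -6.0 -32.9 56.9 w 59.640394073506116
lean 29.9 zx -0.002 yx 0.001 q [-0.45  0.59  1.84  0.65  0.94  0.92] F [0.1 0.  1. ] M [-0.23  0.09  0.05]
[[317.06451683 261.49997523]]
```

View pics/w4.png

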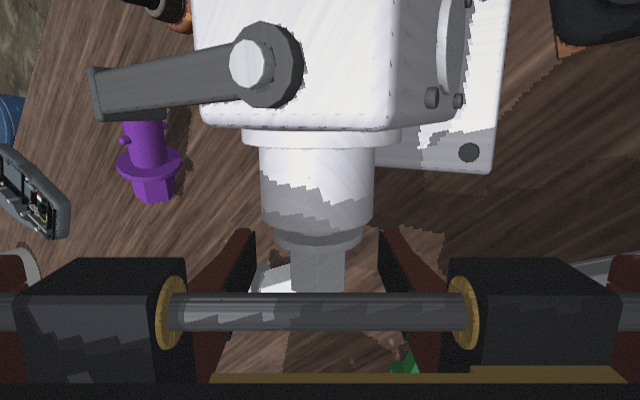

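The head spans columns 291–345, centred between the fingers at about (318,270), with the collar now off the mouth. Regripping.

>>> {"api": "servo_tool", "payload": {
  "plan": [
    [[1,0,0,0,0,0,0],[1,0,0,0,0,0,0],[1,0,0,0,0,0,0],[1,0,0,0,0,0,0],[1,0,0,0,0,0,0]]
  ]
}}

```text
t: 9.68
ee_pos: [547.8, -128.7, 162.0]
orientation: [-2.6, 0.329, -0.087]
ft_force: [1.0, 0.2, 0.4]
width: 29.6
grasp_force: 0.0
```

>>> {"api": "servo_tool", "payload": {
  "plan": [
    [[1,0,0,0,0,0,0],[1,0,0,0,0,0,0],[1,0,0,0,0,0,0]]
  ]
}}

```text
t: 9.93
ee_pos: [547.7, -128.9, 161.9]
orientation: [-2.6, 0.33, -0.087]
ft_force: [-0.2, -0.3, -0.7]
width: 23.7
grasp_force: 30.0
```

>>> {"api": "servo_tool", "payload": {
  "plan": [
    [[1,0.022,0.1255,0.066,-0.968,0.251,0],[1,0.0236,0.131,0.055,-0.968,0.251,0],[1,0.0247,0.135,0.043,-0.968,0.251,0],[1,0,0,0,0,0,0]]
  ]
}}

```text
t: 10.27
ee_pos: [550.9, -112.1, 168.9]
orientation: [-2.863, 0.359, -0.047]
ft_force: [-0.6, -7.1, -6.3]
width: 23.8
grasp_force: 30.1
```

```bash
python3 -c "
from st import *
o=st();print(o['grasp_force'])"
```

```text
10.2667 [ 550.9 -112.1  168.9] housing rel head: -7.1 -15.9 63.9 w 23.80411164694024
lean 14.8 zx -0.001 yx 0.004 q [-0.33  0.53  1.85  0.36  0.81  1.24] F [-0.6 -7.1 -6.3] M [-1.53  0.31 -0.37]
30.079603171907365
```

>>> {"api": "servo_tool", "payload": {
  "plan": [
    [[1,0.0254,0.138,0.031,-0.968,0.251,0],[1,0.026,0.14,0.019,-0.968,0.251,0],[1,0.0263,0.141,0.006,-0.968,0.251,0],[1,0.0263,0.141,-0.006,-0.968,0.251,0],[1,0,0,0,0,0,0]]
  ]
}}

```text
t: 10.68
ee_pos: [554.8, -89.7, 170.2]
orientation: [3.03, -0.381, -0.021]
ft_force: [0.2, -8.6, 2.6]
width: 23.9
grasp_force: 30.1
```

>>> {"api": "servo_tool", "payload": {
  "plan": [
    [[1,0.026,0.14,-0.019,-0.968,0.251,0],[1,0.0254,0.138,-0.031,-0.968,0.251,0],[1,0.0247,0.135,-0.043,-0.968,0.251,0],[1,0.0236,0.131,-0.055,-0.968,0.251,0],[1,0.022,0.1255,-0.066,-0.968,0.251,0]]
  ]
}}

```text
t: 11.1
ee_pos: [559.3, -64.3, 161.7]
orientation: [2.601, -0.332, -0.096]
ft_force: [0.2, 1.2, -0.6]
width: 23.7
grasp_force: 30.0
```

>>> {"api": "servo_tool", "payload": {
  "plan": [
    [[1,0,0,0,0,0,0],[1,0,0,0,0,0,0]]
  ]
}}

```text
t: 11.27
ee_pos: [559.0, -64.0, 161.2]
orientation: [2.604, -0.329, -0.098]
ft_force: [-1.0, 1.6, 3.7]
width: 24.1
grasp_force: 30.0
```

```bash
python3 -c "
from st import *
o=st();print(o['grasp_force'])"
```

```text
11.2667 [559.  -64.  161.2] housing rel head: -11.3 32.7 56.2 w 24.069257389571117
lean -29.8 zx -0.006 yx 0.004 q [ 0.06  0.61  1.8  -0.59  1.    2.27] F [-1.   1.6  3.7] M [ 0.14 -0.04  0.04]
29.97016676181648
```

>>> {"api": "servo_tool", "payload": {
  "plan": [
    [[1,-0.145,0.037,0,0,0,0],[1,-0.145,0.037,0,0,0,0],[1,0,0,0,0,0,0]]
  ]
}}

```text
t: 11.52
ee_pos: [545.7, -61.6, 161.2]
orientation: [2.602, -0.332, -0.097]
ft_force: [-0.3, 0.1, -1.8]
width: 23.6
grasp_force: 30.0
```

>>> {"api": "servo_tool", "payload": {
  "plan": [
    [[1,-0.194,0.05,0,0,0,0],[1,-0.194,0.05,0,0,0,0],[1,-0.194,0.05,0,0,0,0],[1,0,0,0,0,0,0]]
  ]
}}

```text
t: 11.85
ee_pos: [522.4, -54.9, 161.6]
orientation: [2.6, -0.33, -0.095]
ft_force: [-0.7, 0.0, -1.6]
width: 23.5
grasp_force: 30.0
```

```bash
python3 -c "
from st import *
o=st();print(o['grasp_force'])"
```

```text
11.85 [522.4 -54.9 161.6] housing rel head: -49.1 32.3 56.6 w 23.51034769215494
lean -30.0 zx -0.004 yx 0.002 q [ 0.08  0.58  1.88 -0.61  0.97  2.32] F [-0.7  0.  -1.6] M [ 0.44 -0.02 -0.01]
29.973789495415986
```

>>> {"api": "servo_tool", "payload": {
  "plan": [
    [[1,-0.242,0.063,0.1,0,0,0],[1,-0.242,0.063,0.3,0,0,0],[1,-0.207,-0.4,0.3,0.968,-0.251,0],[1,-0.207,-0.753,0,0.968,-0.251,0],[1,-0.207,-0.753,0,0.968,-0.251,0]]
  ]
}}

```text
t: 12.27
ee_pos: [480.7, -125.8, 191.1]
orientation: [2.863, -0.359, -0.044]
ft_force: [0.3, 0.1, -1.9]
width: 23.6
grasp_force: 30.0
```

>>> {"api": "servo_tool", "payload": {
  "plan": [
    [[1,-0.207,-0.753,0,0.968,-0.251,0],[1,-0.207,-0.753,0,0.968,-0.251,0],[1,-0.207,-0.753,0,0.968,-0.251,0],[1,-0.207,-0.753,0,0,0,0],[1,0,-0.353,0,0,0,0]]
  ]
}}

```text
t: 12.68
ee_pos: [446.6, -259.8, 190.3]
orientation: [3.105, -0.4, -0.007]
ft_force: [0.5, 0.1, -1.4]
width: 23.6
grasp_force: 30.0
```

>>> {"api": "servo_tool", "payload": {
  "plan": [
    [[1,0,0,0,0,0,0],[1,0,0,0,0,0,0],[1,0,0,0,0,0,0]]
  ]
}}

```text
t: 12.93
ee_pos: [448.4, -255.6, 189.6]
orientation: [3.106, -0.393, -0.009]
ft_force: [-0.7, 0.1, -1.7]
width: 23.9
grasp_force: 30.0
```

```bash
python3 -c "
from st import *
o=st();print(o['grasp_force']);snap('wrist','w5.png')
c=cam('wrist',o);print(proj(c,[[542,-332,22],[512,-175,22],[421,-357,22],[390,-200,22]]))"
```

```text
12.9333 [ 448.4 -255.6  189.6] housing rel head: -70.4 -180.5 84.6 w 23.941842901749524
lean -0.6 zx -0.004 yx 0.002 q [-0.54  0.43  1.94 -0.02  0.76  1.3 ] F [-0.7  0.1 -1.7] M [ 0.03  0.06 -0.01]
29.97393351048231
[[392.32507506  41.41231743]
 [180.01912478 146.69543005]
 [458.28336583 204.99720725]
 [264.50017203 291.36182296]]
```

View pics/w5.png

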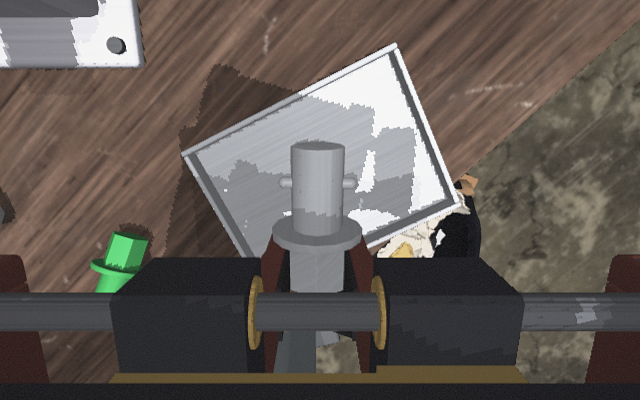

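>>> {"api": "servo_tool", "payload": {
  "plan": [
    [[1,0,-0.05,-0.7,0,0,0],[1,0,-0.05,-0.7,0,0,0],[1,0,0,-0.6,0,0,0],[1,0,0,-0.34,0,0,0],[1,0,0,0,0,0,0]]
  ]
}}

```text
t: 13.4
ee_pos: [447.3, -258.3, 93.5]
orientation: [3.108, -0.391, -0.016]
ft_force: [-1.4, 0.2, -1.4]
width: 23.9
grasp_force: 30.0
```

>>> {"api": "servo_tool", "payload": {
  "plan": [
    [[1,0,0,-0.05,0,0,0],[1,0,0,0,0,0,0],[1,0,0,0,0,0,0]]
  ]
}}

```text
t: 13.65
ee_pos: [449.2, -260.7, 95.2]
orientation: [3.105, -0.393, -0.005]
ft_force: [0.3, 0.3, -2.2]
width: 23.7
grasp_force: 30.0
```

>>> {"api": "servo_tool", "payload": {
  "plan": [
    [[1,0,0,-0.04,0,0,0],[1,0,0,0,0,0,0],[1,0,0,0,0,0,0]]
  ]
}}

```text
t: 13.9
ee_pos: [448.6, -261.0, 93.1]
orientation: [3.105, -0.395, -0.006]
ft_force: [0.6, -0.1, -2.4]
width: 24.0
grasp_force: 30.0
```

>>> {"api": "servo_tool", "payload": {
  "plan": [
    [[1,0,0,-0.05,0,0,0],[1,0,0,0,0,0,0],[1,0,0,0,0,0,0]]
  ]
}}

```text
t: 14.15
ee_pos: [448.7, -261.1, 90.8]
orientation: [3.105, -0.395, -0.006]
ft_force: [-0.1, -0.2, -1.0]
width: 23.3
grasp_force: 30.0
```

>>> {"api": "servo_tool", "payload": {
  "plan": [
    [[1,0,0,-0.03,0,0,0],[1,0,0,0,0,0,0],[1,0,0,0,0,0,0]]
  ]
}}

```text
t: 14.4
ee_pos: [448.6, -261.2, 90.3]
orientation: [3.105, -0.395, -0.006]
ft_force: [-2.6, 0.1, 11.6]
width: 23.8
grasp_force: 30.0
```

>>> {"api": "servo_tool", "payload": {
  "plan": [
    [[1,0,0,-0.03,0,0,0],[1,0,0,0,0,0,0],[1,0,0,0,0,0,0]]
  ]
}}

```text
t: 14.65
ee_pos: [448.5, -261.3, 89.6]
orientation: [3.105, -0.395, -0.006]
ft_force: [-4.6, 0.1, 17.9]
width: 23.6
grasp_force: 30.7
```

Down on the tray floor at about 18 N, so I'll open partway and withdraw.

>>> {"api": "servo_tool", "payload": {
  "plan": [
    [[0,0,0,0.02,0,0,0],[0,0,0,0,0,0,0],[0,0,0,0,0,0,0],[0,0,0,0,0,0,0],[0,0,0,0,0,0,0]]
  ]
}}

```text
t: 15.07
ee_pos: [448.3, -260.8, 88.7]
orientation: [3.106, -0.395, -0.008]
ft_force: [-0.3, 0.5, 0.3]
width: 43.8
grasp_force: 0.0
```

>>> {"api": "servo_tool", "payload": {
  "plan": [
    [[0,0,0,0.2,0,0,0],[0,0,0,0.5,0,0,0],[0,0,0,0.8,0,0,0],[0,0,0,0.8,0,0,0],[0,-0.3,-0.2,0.8,0,0,0]]
  ]
}}

```text
t: 15.48
ee_pos: [437.4, -268.3, 214.7]
orientation: [3.106, -0.393, -0.006]
ft_force: [0.4, -0.7, 0.4]
width: 43.9
grasp_force: 0.0
```

>>> {"api": "servo_tool", "payload": {
  "plan": [
    [[0,-0.4,-0.3,0.5,0,0,0],[0,-0.5,-0.5,0,0,0,0],[0,0,0,0,0,0,0],[0,0,0,0,0,0,0],[0,0,0,0,0,0,0]]
  ]
}}

```text
t: 15.9
ee_pos: [400.4, -300.6, 233.0]
orientation: [3.106, -0.396, -0.007]
ft_force: [-0.1, -0.5, -0.1]
width: 43.9
grasp_force: 0.0
```

```bash
python3 -c "
from st import *
o=st();a=snap('wrist','w6.png');s=vision.get_image('side')
im=np.vstack([a[:300],cv2.resize(s[150:330,200:460],(433,300))[:, :433].repeat(1,1) if 0 else np.pad(cv2.resize(s[150:340,200:460],(410,300)),((0,0),(0,230),(0,0)))])
cv2.imwrite('pics/fin.png',im[:,:,::-1])"
```

```text
15.9 [ 400.4 -300.6  233. ] housing rel head: -105.5 -236.2 128.0 w 43.863361859767245
lean -0.6 zx -0.003 yx 0.0 q [-0.66  0.34  1.95 -0.02  0.84  1.17] F [-0.1 -0.5 -0.1] M [ 0.07 -0.    0.01]
```

View pics/fin.png

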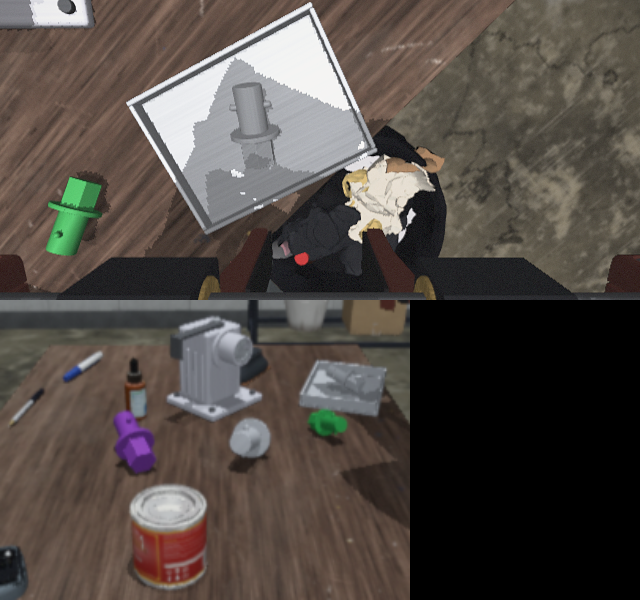

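The plug lies inside the tray, around (255,125) in the upper picture. The keeper is swung aside, and the tin, dropper and sanding block are where they started. Handing in.

```bash
python3 -c "
from workcell import close_job
print(close_job())"
```

```text
the job is handed in; nothing more can be done
None
```

The job is handed in: keeper swung about 1.5 rad aside, the plug unscrewed and drawn clear, then released once it rested on the tray floor, with the tin, bottle and block untouched, at about 16 s of the 58 s allowed.

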